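# Shut off the bench air, outlets before main

## Robot

A 6-joint arm with a two-finger parallel gripper is mounted at the origin on the work surface. World frame = base frame: x ahead of the robot, y to its left, z up, the work surface at z = 0. Lengths are in m, angles in rad, forces in N, time in s.
With the tool pointing down it reaches from about 0.375 to 0.9 m from the base axis. Payload 3.1 kg.
Tool frame: the origin (TCP) lies between the finger pads; the fingertips stand 19 mm ahead of it and the grasp point (between the pads) is the TCP; z points along the fingers, y is the line along which they close (so a half turn about z gives the same grasp; the last joint's range is limited). The gripper opens to 87 mm and grips with 3 to 60 N. Pads are 19 mm wide; open, the fingers measure 117 mm over their backs; the gripper's body (75 mm by 190 mm) begins 51 mm behind the grasp point.
Start: joints at [-0.178, 0.527, 1.433, -0, 1.181, -0.178], TCP at [0.625, 0, 0.242] pointing down, gripper open.
Joint ranges: [-3.08, 3.08], [-0.75, 2.2], [0.22, 2.44], [-1.43, 4.57], [0, 2.65], [-2.85, 2.85]. Speed limits (rad/s): [2.79, 2.79, 3.14, 3.14, 3.14, 3.14].

## Interface

Orientations are given as a unit quaternion [x, y, z, w].
In Python, from rig import telemetry, viewer, hand_in gives the robot as it stands. The module is installed in compiled form; this text tells all that it offers.
- The arm moves only by the shell command python3 -m creep 'ROWS' [FORCE]. ROWS is JSON, a list of rows, each an object with "translation": the shift along the tool's x, y, z in mm, a list of three; "roll": the turn about the tool's z in degrees; "gripper": the finger opening in mm, from 0 to 87. In form: [{"translation": [tx, ty, tz], "roll": roll, "gripper": gripper}, ...]. A call has 1 to 5 rows; each row is the pose to reach, as a shift and turn from the pose commanded when the call began, along the tool's axes at that moment; what a row does not reach only later rows make up. A row lasts 1/12 s, in which the tool goes at most 41.7 mm and 7.16 degrees, less where a joint would pass 70% of its speed; a pose out of reach is approached as far as the arm can. A call with a gripper value outside its range is refused whole. The fingers move at their own pace and stop on an object; FORCE is the grip in N (left out, the last holds). Time passes only in rows, so rows that repeat a pose let the fingers close. It gives the time, the measured TCP pose, the force, the opening and the grip force at its end, in the units of the state.
- telemetry.get_obs(): the state, without advancing time (a new reading comes with each control period).
- viewer.camera(name): name is "scene" or "side" or "wrist"; returns the picture (420x560x3 uint8, blue, green, red); there is no depth.
- viewer.camera_info(name): a dict with "intrinsics" (3x3 intrinsics, pixels), "rvec" (rotation vector, rad) and "tvec" (3), from world to camera coordinates, as OpenCV has them; the wrist camera has in their place "hand_eye" (4x4, takes a point from camera to tool coordinates, whose origin is the TCP and whose axes are the flange's). Camera axes: x right, y down, z forward; pixel columns grow to the right and rows downward; lengths in m; the calibration is good to about 2 mm. A picture is of the moment at which its call begins: read the wrist's pose just before it. camera_info takes no time and is no camera call.
- hand_in(): hands the job in; it is judged then, once.
Trained networks look in the newest picture that a camera, given by its name, has taken for a name from the list of things; names that differ only in an ending like _2 or _b are one class to them, and where a whole thing is asked for, a point or a joint stands for the part that bears it (a point fixed in the world has none). Each returns a list of dicts, best first, with "p" (0 to 1); they miss things now and then, are a little off and sometimes report something else, mostly with a low value. They report only what shows in the picture. A call takes as long as a camera call. They do not tell look-alikes from the thing itself.
- viewer.recognise(camera, thing): "bbox" ([left, top, width, height] in pixels, round what is visible of it).
The state is a dict: "time": time; "q": joint angles; "joint_velocities": joint speeds; "joint_torque": joint torques, N m; "position": TCP position; "tool_rot": TCP orientation; "ft_force": force on the tool from outside, world axes, zero at the start; "moment": the same for the moment, N m; "grip_width": finger opening in m; "grip_force": force on a finger pad.
Only numpy, scipy, OpenCV 4.12 (cv2) and the standard library are available. Lean on these libraries where they do the work, as an engineer would, in place of code of your own. Each camera call takes 0.05 s, during which the arm holds its last target. There are 200 camera calls.

## Task

Shut off the bench's compressed air: with the closed fingertips push each valve's black cap down until it is shut, first the slim round button, then the square cap, and last the broad mushroom cap of the main valve. Push gently, one cap at a time, without pulling a cap up or lifting or shifting the valve blocks, which only sit loose in their pockets. Leave the things around the manifold alone.

Things in the scene. Friction and masses are not known exactly. Their poses are not given: they have to be found in the camera images.
- manifold: Grey steel channel fixed to the bench, 80 x 224 mm, 30 mm high, with three square pockets in a row along its own y, 72 mm apart; pocket floors are 10 mm above the bench. Origin: centre of its underside; on the bench. Brass couplings on its +x side and +y end.
- slim_valve: The blow-gun valve, with the slim cap. Aluminium block 60 x 60 x 44 mm, 0.6 kg, with a black cap on a short steel stem on top; it sits loose (2 mm play all round) in one of the manifold's three pockets, in any of the three places. Origin: centre of its underside; z up.
- slim_top (a point): Centre of the top face of the black cap of that valve, the spot to push: a plain upright round button 18 mm in diameter and 26 mm tall, the narrowest and tallest. It moves with the cap; with the cap up (joint 0) it is 96 mm above the valve block's underside and 106 mm above the bench.
- slim_cap (a joint): How far that cap is pushed straight down, in m: 0 to 0.003 at the start (up, open), 0.018 at its hard lower stop, -0.006 at its upper stop; 0.012 or more counts as shut. No spring: it slides against about 4 N of friction and stays where it is left.
- square_valve: The air-tool valve, with the square cap. Aluminium block 60 x 60 x 44 mm, 0.6 kg, with a black cap on a short steel stem on top; it sits loose (2 mm play all round) in one of the manifold's three pockets, in any of the three places. Origin: centre of its underside; z up.
- square_top (a point): Centre of the top face of the black cap of that valve, the spot to push: a flat square cap 34 x 34 mm, 14 mm thick. It moves with the cap; with the cap up (joint 0) it is 84 mm above the valve block's underside and 94 mm above the bench.
- square_cap (a joint): How far that cap is pushed straight down, in m: 0 to 0.003 at the start (up, open), 0.018 at its hard lower stop, -0.006 at its upper stop; 0.012 or more counts as shut. No spring: it slides against about 4 N of friction and stays where it is left.
- broad_valve: The main valve, with the broad mushroom cap. Aluminium block 60 x 60 x 44 mm, 0.6 kg, with a black cap on a short steel stem on top; it sits loose (2 mm play all round) in one of the manifold's three pockets, in any of the three places. Origin: centre of its underside; z up.
- broad_top (a point): Centre of the top face of the black cap of that valve, the spot to push: a round mushroom cap 52 mm in diameter, 16 mm thick, its flat top 40 mm across, the widest. It moves with the cap; with the cap up (joint 0) it is 86 mm above the valve block's underside and 96 mm above the bench.
- broad_cap (a joint): How far that cap is pushed straight down, in m: 0 to 0.003 at the start (up, open), 0.018 at its hard lower stop, -0.006 at its upper stop; 0.012 or more counts as shut. No spring: it slides against about 4 N of friction and stays where it is left.
- wax_tin: Bystander: plain steel tin with a lid, standing upright, 68 mm diameter, 75 mm tall, loose, beyond the manifold. Origin: centre of its underside.
- jar: Bystander: amber glass jar with a steel lid, 56 mm diameter, 70 mm tall, loose, off the manifold's -y end. Origin: centre of its underside.
- screwdriver: Bystander: screwdriver lying loose on the robot's side of the manifold. Origin: on its underside, x towards the blade.
- ply_block: Bystander: plywood offcut 70 x 50 x 30 mm, loose, off the manifold's +y end. Origin: centre of its underside.
Things that resemble listed ones, but are neither listed nor needed, are in the scene too. Leave any yellow look-alike of the broad_valve alone.

How it is judged:
By the outcome, as a careful person would: the job done as asked, in the order asked, and still so for the second after the job is handed in, with the robot touching nothing.
It also fails if it takes over 42 s, if anything falls off the work surface, if the arm or the gripper's body presses on something with over 40 N, if the wrist force passes 120 N, or if a joint passes its speed limit or range.

## Working session

There is one attempt and no reset: what is moved stays moved. The work goes in short steps, Python scripts to look and compute and a shell command to move; the robot and the scene stay as the last step left them, time stands still between calls to the robot, and variables do not carry over. Pictures are saved under pics/ and viewed, at most 10 in all, crops included, and the job is handed in when it is done.

```bash
mkdir -p pics; cat > h.py <<'E'
import numpy as np, cv2
from rig import telemetry, viewer
def ray(cam,uv):
    i=viewer.camera_info(cam);K=np.array(i["intrinsics"]);R=cv2.Rodrigues(np.array(i["rvec"]))[0];t=np.array(i["tvec"]).ravel()
    d=R.T@np.linalg.inv(K)@np.array([uv[0],uv[1],1.]);return -R.T@t,d
def atz(cam,uv,z):
    o,d=ray(cam,uv);return o+d*(z-o[2])/d[2]
E
python3 - <<'E'
from h import *
ims=[]
for c in ("scene","side"):
    im=viewer.camera(c);cv2.imwrite(f"pics/{c}0.png",im)
    for t in ("slim_top","square_top","broad_top","manifold"):
        print(c,t,[(np.round(d["bbox"]).tolist(),round(d["p"],2)) for d in viewer.recognise(c,t)][:4])
    i=viewer.camera_info(c);print(ray(c,(280,210)))
o=telemetry.get_obs();print(o["time"],o["tool_rot"],o["ft_force"])
E
```

```text
scene slim_top [([257.0, 179.0, 12.0, 20.0], 0.47)]
scene square_top [([272.0, 197.0, 24.0, 22.0], 0.84), ([325.0, 294.0, 56.0, 59.0], 0.28)]
scene broad_top [([293.0, 217.0, 37.0, 25.0], 0.89), ([387.0, 170.0, 23.0, 26.0], 0.81), ([411.0, 218.0, 26.0, 26.0], 0.75), ([256.0, 302.0, 47.0, 40.0], 0.75)]
scene manifold [([233.0, 206.0, 113.0, 88.0], 0.65)]
(array([0.98389103, 0.32960986, 0.46694821]), array([-0.68617801, -0.443696  , -0.57666424]))
side slim_top [([258.0, 200.0, 18.0, 16.0], 0.73)]
side square_top [([254.0, 197.0, 22.0, 18.0], 0.61)]
side broad_top [([332.0, 167.0, 24.0, 12.0], 0.78), ([262.0, 176.0, 27.0, 19.0], 0.76), ([221.0, 149.0, 24.0, 16.0], 0.68), ([174.0, 170.0, 21.0, 20.0], 0.61)]
side manifold [([234.0, 198.0, 65.0, 72.0], 0.68), ([251.0, 218.0, 11.0, 22.0], 0.62)]
(array([ 0.46393668, -0.7866473 ,  0.84368604]), array([ 0.07299506,  0.72788646, -0.6819451 ]))
0.5 [ 7.07097716e-01  7.07115844e-01 -3.03269478e-05 -5.04786542e-05] [ 1.5673708  -0.59700771 -0.01392268]
```

View pics/scene0.png

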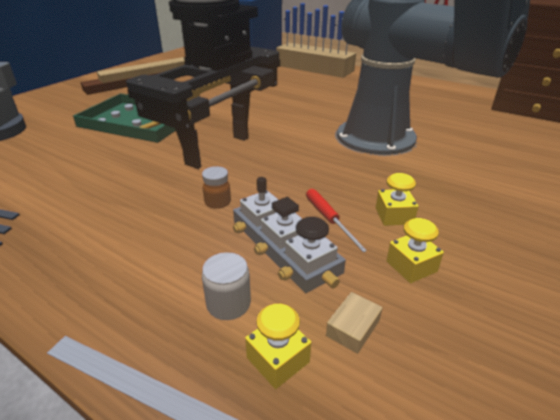

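View pics/side0.png

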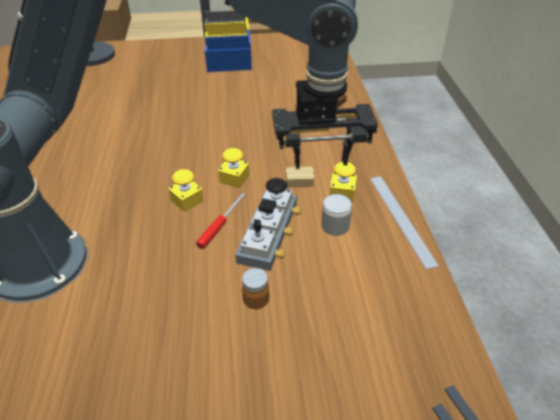

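The scene view shows three black caps on the manifold: slim at (262,185), square at (285,207), broad at (312,228). The yellow mushroom look-alikes are at (400,182), (421,231) and (278,321). The side view agrees: slim (257,228), square (267,207), broad (277,186). Next is an enlarged crop to confirm, and a wrist view.

```bash
python3 - <<'E'
from h import *
a=cv2.imread("pics/scene0.png")[165:290,220:360];b=cv2.imread("pics/side0.png")[165:275,225:310]
a=cv2.resize(a,(448,400),interpolation=2);b=cv2.resize(b,(309,400),interpolation=2)
cv2.imwrite("pics/crop0.png",np.hstack([a,b]))
o=telemetry.get_obs();im=viewer.camera("wrist");cv2.imwrite("pics/w0.png",im)
for t in ("slim_top","square_top","broad_top"): print(t,[(np.round(d["bbox"]).tolist(),round(d["p"],2)) for d in viewer.recognise("wrist",t)][:4])
print(viewer.camera_info("wrist"))
for n,s,z in(("slim",(263,181),.106),("sq",(285.5,204),.094),("br",(312,225),.096)):print(n,atz("scene",s,z))
for n,s,z in(("slim",(257,222),.106),("sq",(267,205),.094),("br",(277,184),.096)):print(n,atz("side",s,z))
E
```

```text
slim_top [([102.0, 220.0, 36.0, 34.0], 0.89)]
square_top [([119.0, 128.0, 56.0, 59.0], 0.74)]
broad_top [([371.0, 0.0, 67.0, 32.0], 0.75), ([138.0, 34.0, 69.0, 72.0], 0.7)]
{'intrinsics': array([[376.01213882,   0.        , 281.62377564],
       [  0.        , 376.01213882, 216.05800594],
       [  0.        ,   0.        ,   1.        ]]), 'hand_eye': array([[-1.75788228e-05, -9.61945075e-01, -2.73242882e-01,
         7.50596431e-02],
       [ 9.99999964e-01, -9.04500001e-05,  2.54093023e-04,
         6.81669596e-04],
       [-2.69138351e-04, -2.73242868e-01,  9.61945041e-01,
        -1.43862205e-01],
       [ 0.00000000e+00,  0.00000000e+00,  0.00000000e+00,
         1.00000000e+00]])}
slim [ 0.49768596 -0.02011744  0.106     ]
sq [0.52086207 0.040874   0.094     ]
br [0.54881719 0.10614049 0.096     ]
slim [ 0.49096734 -0.03086631  0.106     ]
sq [0.51721465 0.03281569 0.094     ]
br [0.54620434 0.10001963 0.096     ]
```

View pics/crop0.png

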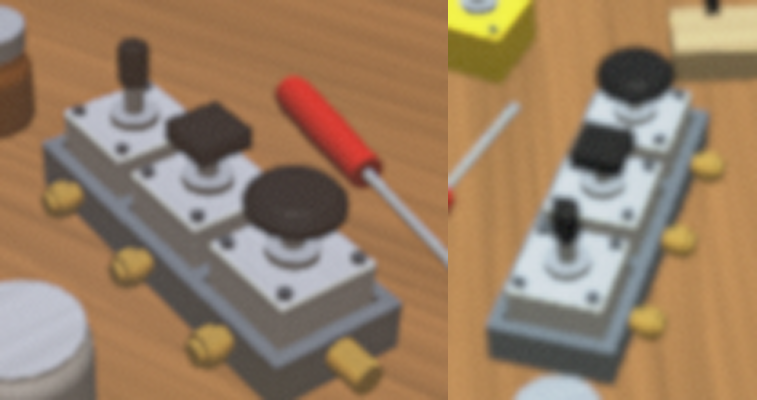

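View pics/w0.png

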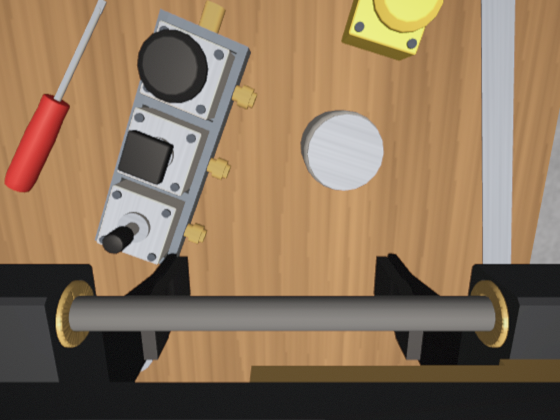

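The crop confirms three black caps, slim nearest the jar, then square, then broad at the +y end. In the wrist picture they are at slim (112,242), square (143,157) and broad (172,65). I'll triangulate from all three cameras.

```bash
cat >> h.py <<'E'
from scipy.spatial.transform import Rotation as Rn
def wray(uv,o):
    i=viewer.camera_info("wrist");H=np.array(i["hand_eye"]);K=np.array(i["intrinsics"])
    R=Rn.from_quat(o["tool_rot"]).as_matrix();d=R@H[:3,:3]@np.linalg.inv(K)@np.array([uv[0],uv[1],1.])
    return R@H[:3,3]+np.array(o["position"]),d
def watz(uv,z,o):
    p,d=wray(uv,o);return p+d*(z-p[2])/d[2]
E
python3 - <<'E'
from h import *
o=telemetry.get_obs()
im=cv2.imread("pics/w0.png");cv2.imwrite("pics/w0c.png",cv2.resize(im[20:270,80:260],None,fx=2.4,fy=2.4,interpolation=2))
for n,s,d,w,z in(("slim",(261.3,178.6),(257.3,220.8),(111,243),.105),("sq",(285.6,203.4),(266.8,204.5),(142,157),.093),("br",(312.3,225),(276.9,184),(169,65),.095)):
    A=0;b=0
    for p,v in(ray("scene",s),ray("side",d),wray(w,o)):
        v=v/np.linalg.norm(v);P=np.eye(3)-np.outer(v,v);A=A+P;b=b+P@p
    print(n,np.linalg.solve(A,b).round(4),atz("scene",s,z).round(4),atz("side",d,z).round(4),watz(w,z,o).round(4))
E
```

```text
slim [ 0.4917 -0.027   0.1057] [ 0.4913 -0.0282  0.105 ] [ 0.4919 -0.0263  0.105 ] [ 0.4907 -0.0267  0.105 ]
sq [0.5169 0.0386 0.0912] [0.5181 0.0393 0.093 ] [0.517  0.0356 0.093 ] [0.5177 0.0395 0.093 ]
br [0.5452 0.1051 0.0929] [0.5474 0.1059 0.095 ] [0.5461 0.1012 0.095 ] [0.5446 0.1058 0.095 ]
```

View pics/w0c.png

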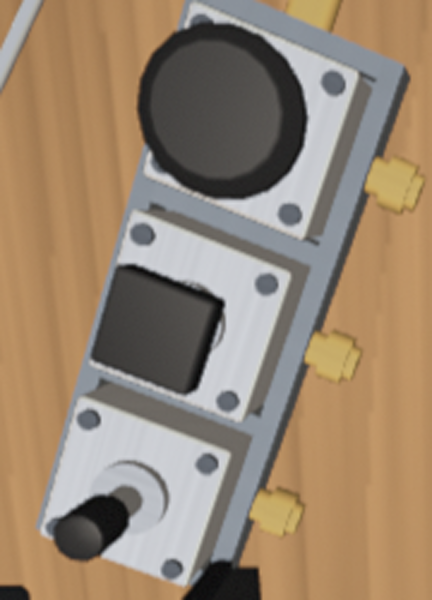

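```bash
python3 -m creep '[{"translation":[-7,-35,0],"roll":0,"gripper":0},{"translation":[-14,-70,0],"roll":0,"gripper":0},{"translation":[-21,-105,0],"roll":0,"gripper":0},{"translation":[-27.5,-133,0],"roll":0,"gripper":0},{"translation":[-27.5,-133,0],"roll":0,"gripper":0}]' 20
python3 -m creep '[{"translation":[0,0,30],"roll":0,"gripper":0},{"translation":[0,0,60],"roll":0,"gripper":0},{"translation":[0,0,90],"roll":0,"gripper":0},{"translation":[0,0,100],"roll":0,"gripper":0},{"translation":[0,0,100],"roll":0,"gripper":0}]'
python3 - <<'E'
from h import *
o=telemetry.get_obs();print(o["position"],o["ft_force"],o["grip_width"])
a=viewer.camera("wrist");b=viewer.camera("side");c=viewer.camera("scene")
f=lambda i:cv2.resize(i,(390,290),interpolation=2)
cv2.imwrite("pics/m1.png",np.vstack([np.hstack([cv2.resize(a,(390,290)),f(b[160:265,190:331])]),np.hstack([f(c[130:235,200:341]),f(a[150:420,100:463])])]))
E
```

```text
time: 1.12
position: [0.4851, -0.0269, 0.2409]
tool_rot: [0.707, 0.707, -0.002, -0.003]
ft_force: [-1.4, -0.7, -0.6]
grip_width: 0.0615
grip_force: 0.0
time: 1.53
position: [0.4909, -0.0271, 0.1391]
tool_rot: [0.707, 0.707, -0.001, -0.002]
ft_force: [-0.2, -0.4, -0.6]
grip_width: 0.0286
grip_force: 0.0
[ 0.49086547 -0.02711369  0.13910286] [-0.22588567 -0.44422549 -0.56437974] 0.028630971850599856
```

View pics/m1.png

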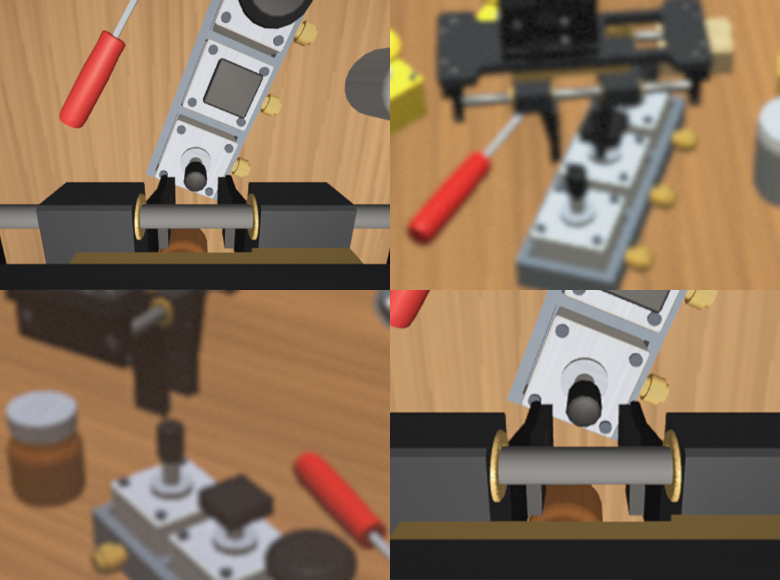

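The montage shows the slim button centred between the closing fingers, its top at about (279,257) in the wrist picture. Next: finish closing and refine all three positions from this view.

```bash
python3 - <<'E'
from h import *
o=telemetry.get_obs()
print(watz((278.7,257),.105,o),watz((235*560/390,90*420/290),.093,o))
E
python3 -m creep '[{"translation":[0,0,0],"roll":0,"gripper":0},{"translation":[0,0,0],"roll":0,"gripper":0},{"translation":[0,0,0],"roll":0,"gripper":0},{"translation":[0,0,0],"roll":0,"gripper":0},{"translation":[0,0,0],"roll":0,"gripper":0}]'
```

```text
[ 0.49252816 -0.02607853  0.105     ] [0.52205244 0.03717027 0.093     ]
time: 2.1
position: [0.4922, -0.0275, 0.142]
tool_rot: [0.707, 0.707, 0.0, 0.0]
ft_force: [-0.1, 0.0, -0.2]
grip_width: 0.0006
grip_force: 0.0
```

```bash
python3 -m creep '[{"translation":[1,0,8],"roll":0,"gripper":0},{"translation":[1,0,14],"roll":0,"gripper":0},{"translation":[1,0,17],"roll":0,"gripper":0},{"translation":[1,0,19],"roll":0,"gripper":0},{"translation":[1,0,21],"roll":0,"gripper":0}]'
python3 -m creep '[{"translation":[0,0,2],"roll":0,"gripper":0},{"translation":[0,0,4],"roll":0,"gripper":0},{"translation":[0,0,6],"roll":0,"gripper":0},{"translation":[0,0,8],"roll":0,"gripper":0},{"translation":[0,0,8],"roll":0,"gripper":0}]'
```

```text
time: 2.52
position: [0.4914, -0.0263, 0.1201]
tool_rot: [0.707, 0.707, -0.0, -0.001]
ft_force: [-1.3, 0.9, 3.5]
grip_width: 0.0006
grip_force: 1.9
time: 2.93
position: [0.4918, -0.0264, 0.1121]
tool_rot: [0.707, 0.707, -0.0, -0.0]
ft_force: [-0.8, -0.5, 0.1]
grip_width: 0.0005
grip_force: 0.0
```

```bash
python3 -m creep '[{"translation":[0,0,1],"roll":0,"gripper":0},{"translation":[0,0,2],"roll":0,"gripper":0},{"translation":[0,0,3],"roll":0,"gripper":0},{"translation":[0,0,3],"roll":0,"gripper":0}]'
```

```text
time: 3.27
position: [0.4922, -0.0265, 0.1095]
tool_rot: [0.707, 0.707, 0.0, 0.0]
ft_force: [-1.8, 0.3, 1.3]
grip_width: 0.0001
grip_force: 0.9
```

```bash
python3 -m creep '[{"translation":[0,0,-5],"roll":0,"gripper":0},{"translation":[0,0,-25],"roll":0,"gripper":0},{"translation":[0,0,-50],"roll":0,"gripper":0},{"translation":[0,0,-70],"roll":0,"gripper":0},{"translation":[0,0,-70],"roll":0,"gripper":0}]'
python3 -m creep '[{"translation":[30,12,0],"roll":0,"gripper":0},{"translation":[64,26,0],"roll":0,"gripper":0},{"translation":[64,26,25],"roll":0,"gripper":0},{"translation":[64,26,40],"roll":0,"gripper":0},{"translation":[64,26,40],"roll":0,"gripper":0}]'
python3 - <<'E'
from h import *
o=telemetry.get_obs();print(o["position"],o["ft_force"],o["grip_width"])
a=viewer.camera("wrist");b=viewer.camera("side");c=viewer.camera("scene")
f=lambda i:cv2.resize(i,(390,290),interpolation=2)
cv2.imwrite("pics/m2.png",np.vstack([np.hstack([cv2.resize(a,(390,290)),f(b[160:265,190:331])]),np.hstack([f(c[130:235,200:341]),f(a[150:420,100:463])])]))
E
```

```text
time: 3.68
position: [0.495, -0.0272, 0.1832]
tool_rot: [0.707, 0.707, 0.002, 0.004]
ft_force: [1.1, -0.6, -0.4]
grip_width: 0.0008
grip_force: 0.0
time: 4.1
position: [0.5159, 0.0384, 0.1366]
tool_rot: [0.707, 0.708, -0.002, -0.002]
ft_force: [-1.1, -0.0, -0.4]
grip_width: 0.0001
grip_force: 0.0
[0.51593357 0.03844751 0.13657083] [-1.05028631 -0.04906416 -0.35026285] 0.00012380273243906345
```

View pics/m2.png

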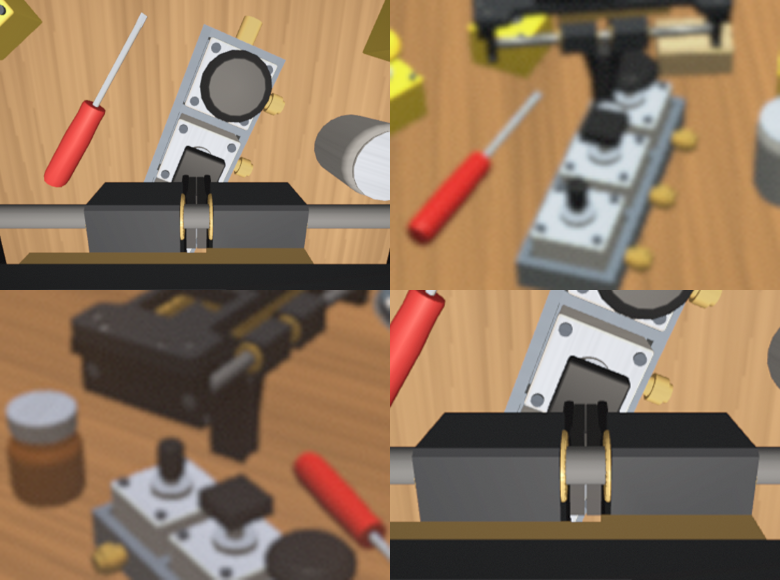

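The slim button now sits visibly lower, and nothing else has moved. The fingers are over the square cap, and the broad cap's top is at wrist (340,125).

```bash
python3 -m creep '[{"translation":[0,0,10],"roll":0,"gripper":0},{"translation":[0,0,18],"roll":0,"gripper":0},{"translation":[0,0,22],"roll":0,"gripper":0},{"translation":[0,0,24],"roll":0,"gripper":0},{"translation":[0,0,26],"roll":0,"gripper":0}]'
python3 -m creep '[{"translation":[0,0,2],"roll":0,"gripper":0},{"translation":[0,0,4],"roll":0,"gripper":0},{"translation":[0,0,6],"roll":0,"gripper":0},{"translation":[0,0,8],"roll":0,"gripper":0},{"translation":[0,0,10],"roll":0,"gripper":0}]'
python3 -m creep '[{"translation":[0,0,2],"roll":0,"gripper":0},{"translation":[0,0,4],"roll":0,"gripper":0},{"translation":[0,0,5],"roll":0,"gripper":0},{"translation":[0,0,6],"roll":0,"gripper":0},{"translation":[0,0,6],"roll":0,"gripper":0}]'
```

```text
time: 4.67
position: [0.5179, 0.0374, 0.1132]
tool_rot: [0.707, 0.707, -0.0, -0.0]
ft_force: [0.6, -1.0, -0.3]
grip_width: 0.0003
grip_force: 0.0
time: 5.08
position: [0.5181, 0.0375, 0.1038]
tool_rot: [0.707, 0.707, 0.0, 0.0]
ft_force: [-0.5, 0.2, 3.9]
grip_width: 0.0004
grip_force: 1.9
time: 5.5
position: [0.5181, 0.0375, 0.0973]
tool_rot: [0.707, 0.707, 0.0, 0.0]
ft_force: [-0.2, -0.4, 1.2]
grip_width: 0.0004
grip_force: 0.7
```

```bash
python3 -m creep '[{"translation":[0,0,-5],"roll":0,"gripper":0},{"translation":[0,0,-25],"roll":0,"gripper":0},{"translation":[0,0,-50],"roll":0,"gripper":0},{"translation":[0,0,-70],"roll":0,"gripper":0},{"translation":[0,0,-70],"roll":0,"gripper":0}]'
python3 -m creep '[{"translation":[34,14,0],"roll":0,"gripper":0},{"translation":[68,28,0],"roll":0,"gripper":0},{"translation":[68,28,20],"roll":0,"gripper":0},{"translation":[68,28,30],"roll":0,"gripper":0},{"translation":[68,28,30],"roll":0,"gripper":0}]'
python3 - <<'E'
from h import *
o=telemetry.get_obs();print(o["position"],o["ft_force"])
o["position"]=[.5165,.0382,.1385];o["tool_rot"]=[.70711,.70711,0,0];print(watz((340,124.6),.095,o))
a=viewer.camera("wrist");b=viewer.camera("side");c=viewer.camera("scene")
f=lambda i:cv2.resize(i,(390,290),interpolation=2)
cv2.imwrite("pics/m3.png",np.vstack([np.hstack([cv2.resize(a,(390,290)),f(b[160:265,190:331])]),np.hstack([f(c[150:270,220:381]),f(a[150:420,100:463])])]))
E
```

```text
time: 5.92
position: [0.5203, 0.0375, 0.1711]
tool_rot: [0.707, 0.707, 0.002, 0.003]
ft_force: [0.4, 0.0, 0.6]
grip_width: 0.0002
grip_force: 0.0
time: 6.33
position: [0.5431, 0.1057, 0.1345]
tool_rot: [0.707, 0.707, -0.003, -0.003]
ft_force: [-1.2, -0.3, -1.3]
grip_width: 0.0003
grip_force: 0.0
[0.54308636 0.10573924 0.13453398] [-1.20757815 -0.31006638 -1.30337904]
[0.54551345 0.10610382 0.095     ]
```

View pics/m3.png

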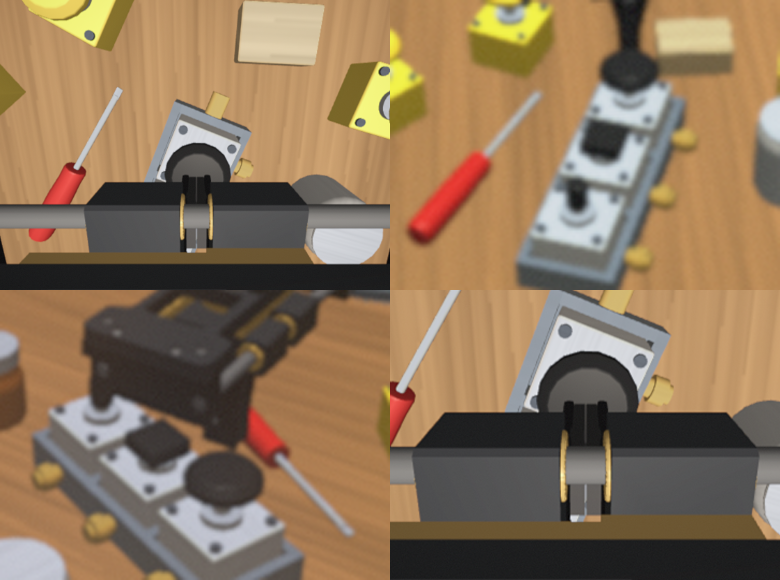

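The square cap is down, and the tips are centred over the broad mushroom cap.

```bash
python3 -m creep '[{"translation":[0,0,8],"roll":0,"gripper":0},{"translation":[0,0,15],"roll":0,"gripper":0},{"translation":[0,0,19],"roll":0,"gripper":0},{"translation":[0,0,21],"roll":0,"gripper":0},{"translation":[0,0,23],"roll":0,"gripper":0}]'
python3 -m creep '[{"translation":[0,0,2],"roll":0,"gripper":0},{"translation":[0,0,4],"roll":0,"gripper":0},{"translation":[0,0,6],"roll":0,"gripper":0},{"translation":[0,0,8],"roll":0,"gripper":0},{"translation":[0,0,10],"roll":0,"gripper":0}]'
python3 -m creep '[{"translation":[0,0,2],"roll":0,"gripper":0},{"translation":[0,0,4],"roll":0,"gripper":0},{"translation":[0,0,5],"roll":0,"gripper":0},{"translation":[0,0,5],"roll":0,"gripper":0}]'
```

```text
time: 6.9
position: [0.5458, 0.1053, 0.1141]
tool_rot: [0.707, 0.707, -0.0, -0.0]
ft_force: [-0.4, 0.1, -0.4]
grip_width: 0.0002
grip_force: 0.0
time: 7.32
position: [0.546, 0.1054, 0.1047]
tool_rot: [0.707, 0.707, -0.0, 0.0]
ft_force: [-0.9, -0.6, 3.3]
grip_width: 0.0004
grip_force: 1.9
time: 7.65
position: [0.546, 0.1055, 0.0992]
tool_rot: [0.707, 0.707, -0.0, -0.0]
ft_force: [0.6, -0.4, 0.5]
grip_width: 0.0002
grip_force: 0.3
```

Tip at 80.2 mm, so the cap is about 15.8 mm down. Now retract and check.

```bash
python3 -m creep '[{"translation":[0,0,-5],"roll":0,"gripper":0},{"translation":[0,0,-25],"roll":0,"gripper":0},{"translation":[0,0,-55],"roll":0,"gripper":0},{"translation":[0,0,-90],"roll":0,"gripper":0},{"translation":[0,0,-120],"roll":0,"gripper":0}]'
python3 -m creep '[{"translation":[0,35,0],"roll":0,"gripper":0},{"translation":[0,70,0],"roll":0,"gripper":0},{"translation":[0,70,0],"roll":0,"gripper":0},{"translation":[0,70,0],"roll":0,"gripper":0},{"translation":[0,70,0],"roll":0,"gripper":0}]'
python3 - <<'E'
from h import *
f=lambda i:cv2.resize(i,(390,290),interpolation=2)
s0,c0=cv2.imread("pics/side0.png"),cv2.imread("pics/scene0.png");s,c=viewer.camera("side"),viewer.camera("scene")
cv2.imwrite("pics/end.png",np.vstack([np.hstack([f(i[160:285,200:368]) for i in(s0,s)]),np.hstack([f(i[165:290,200:368]) for i in(c0,c)])]))
E
```

```text
time: 8.07
position: [0.5461, 0.1059, 0.2212]
tool_rot: [0.707, 0.707, 0.0, -0.0]
ft_force: [1.4, -0.6, 0.6]
grip_width: 0.0009
grip_force: 0.0
time: 8.48
position: [0.6149, 0.1058, 0.2188]
tool_rot: [0.707, 0.707, -0.001, -0.001]
ft_force: [0.3, 0.3, 0.2]
grip_width: 0.0007
grip_force: 0.0
```

View pics/end.png

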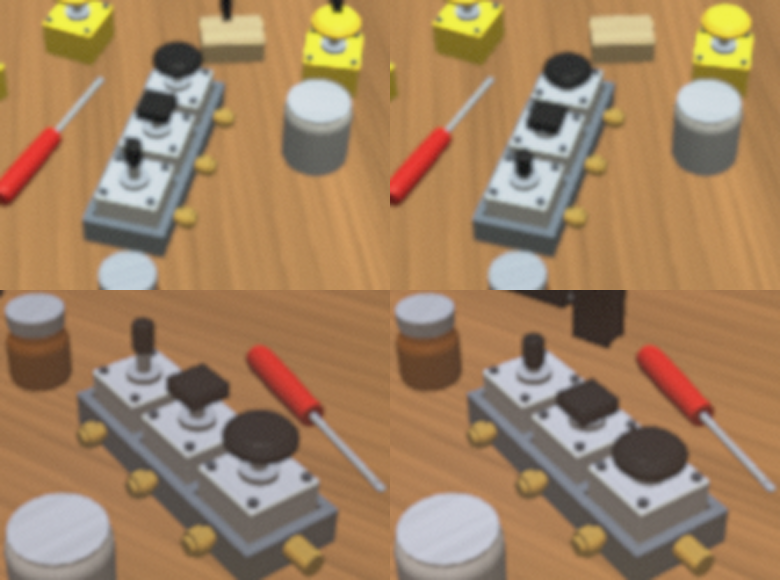

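In the before/after views all three caps are clearly lower, while the blocks and the surrounding things haven't moved.

```bash
python3 -c "from rig import hand_in; print(hand_in())"
```

```text
the job is handed in; nothing more can be done
None
```

I pushed the slim, square and broad caps down in that order, each about 15.5 mm or more by fingertip height (12 mm counts as shut); the before/after pictures show nothing else moved, and the job is handed in.

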